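# Seat the weighing tray on the portion scale's three balls

## Task

Put the round aluminium weighing tray back on the portion scale: set its three underside grooves on the scale's three balls and press it down, gently but firmly, until all three spring clips have snapped over its rim and pull it fully home and level. Let go of it, never ram the tray onto the scale, and leave everything else on the counter where it is.

Things in the scene. Friction and masses are not known exactly. Their poses are not given: they have to be found in the camera images.
- tray_grip (a point): Centre of the grip bar bridging the middle of a round aluminium tray (0.32 kg, 160 mm over its rolled rim) that lies on the counter. Bar 64 mm long (along x), 12 wide (y), 14 high (z up), its centre 47 mm above the tray's underside, 36 mm above its floor; posts at x = +-26 mm.
- tray_base (a point): Centre of the tray's underside, same axes. Below the floor three radial grooves, each between two 8 mm rods 21 mm apart (centres), run out at 0, 120 and 240 deg from x, 38 to 61 mm from the centre. A raised rib on the floor marks each; only at its +x end does the bar point at a rib. Rim 8 mm thick, its centre line 11 mm above the underside, at 76 mm radius.
- scale: Portion scale, fixed: round steel base 210 mm across, 50 mm high, display pod on its -x side; origin under its centre, z up. Above it a carrier bears three 16 mm steel balls, 50 mm from the vertical axis at 0, 120 and 240 deg from x, and between them (60, 180, 300 deg) three upright spring clips. The tray fits in any of its three equal turns, a groove on each ball.
- scale_top (a point): Centre of the scale base's top, 50 mm above its underside. The carrier above it is screwed to a different, UNMEASURED height each time: with the tray home the bar's centre lies anywhere from 75 to 113 mm above this point. Going down, the rim meets the clips' rollers about 13 mm above home. The measured position of the scale may be 2 to 3 mm off.
- clip0 (a joint): Spring clip at 60 deg: upright arm 50 mm high, hinged at its foot, with a 20 mm roller facing inward. Angle in rad, 0 when free, grows as it is pushed outward; up to 0.1 as the rim passes, about 0.05 when it holds the seated rim. Readings are good to about 0.01 only.
- clip1 (a joint): The same at 180 deg. The three clips resist the rim with up to 15 to 20 N in all until about 5 mm above home, then snap over it and pull the tray down with about 8 N onto the balls. A tray held off-centre is pushed sideways by them: give way to that force, or one clip snaps alone and the tray tips. Let go, it centres itself; a light press on the bar frees it if it sticks.
- clip2 (a joint): The same clip at 300 deg. Below the snap the balls are rigid: almost no push is needed there.
- bowl: Ceramic bowl, 130 mm across, 60 mm high, origin under its centre; bystander.
- measuring_cup: Clear plastic measuring cup, 74 mm across, 100 mm high, origin under its centre; its handle on its +x side reaches 66 mm out; bystander standing between tray and scale, a little beyond them.
- salt_jar: Small glass jar, 44 mm across, 70 mm high, origin under its centre; bystander between tray and scale, nearer the robot.
- sauce_bottle: Amber bottle, 60 mm across, 200 mm high, origin under its centre; bystander at the right.
- spoon: Steel spoon lying flat, bystander at the left.
Not all that is in view belongs to the job. What is shaped like the part that bears tray_grip but black or purple is not meant.

How it is judged:
By the outcome, as a careful person would: the job done as asked, in the order asked, and still so for the second after the job is handed in, with the robot touching nothing.
It also fails if it takes over 48 s, if anything falls off the work surface, if the arm or the gripper's body presses on something with over 40 N, if the wrist force passes 120 N, or if a joint passes its speed limit or range.

## Robot

A 6-joint arm with a two-finger parallel gripper is mounted at the origin on the work surface. World frame = base frame: x ahead of the robot, y to its left, z up, the work surface at z = 0. Lengths are in m, angles in rad, forces in N, time in s.
With the tool pointing down it reaches from about 0.375 to 0.75 m from the base axis. Payload 9 kg.
Tool frame: the origin (TCP) lies on the centre line of the jaws, within the pads' length; the fingertips stand r.tip_extent ahead of it and the grasp point (between the pads) lies 2 mm behind it (r.tip_extent is the distance from the TCP to the fingertips, in m); z points along the fingers, y is the line along which they close (so a half turn about z gives the same grasp; the last joint's range is limited). The gripper opens to 85 mm and grips with 20 to 120 N. Pads are 22 mm wide; open, the fingers measure 114 mm over their backs; the gripper's body (76 mm by 85 mm) begins 54 mm behind the grasp point. The pads swing forward as they close: fully open they stand 13 mm farther back than shut.
Start: joints at [-1.55, 0.104, 0.097, 1.564, 0, 1.353], TCP at [0.142, -0.583, 0.248] pointing down, gripper open.
Joint ranges: [-2.99, 2.99], [-0.84, 1.86], [-1.1, 1.16], [-1.84, 2.11], [-1.51, 1.56], [-3.14, 3.14]. Speed limits (rad/s): [2.22, 2.22, 2.57, 3.14, 3.14, 3.14].

## Interface

Orientations are given as a unit quaternion [w, x, y, z].
In Python, from workcell import r gives the robot as it stands.
- The arm moves only by the tool servo_tool, never from a script. Its argument "deltas" is a list of rows, each an object of numbers: "dx", "dy", "dz": the shift along the tool's x, y, z in cm; "rx", "ry", "rz": the turn, a rotation vector about the tool's x, y, z in rad; "jaw": the opening, from -1 (shut) to 1 (fully open). A call has 1 to 12 rows; each row shifts and turns the commanded pose from where the row before left it, along the tool's axes as they then stand; what a row does not reach is not made up. A row lasts 1/10 s, in which the tool goes at most 50 mm and 8.59 degrees, less where a joint would pass 70% of its speed; a pose out of reach is approached as far as the arm can. A call with a gripper value outside its range is refused whole. The fingers move at their own pace and stop on an object; "grip_force" is the grip in N (left out, the last holds). Time passes only in rows, so rows that do not move let the fingers close. It gives the time, the measured TCP pose, the force, the opening and the grip force at its end, in the units of the state.
- r.observe(): the state, without advancing time (a new reading comes with each control period).
- r.read_camera(name): name is "scene" or "top" or "wrist"; returns a dict with "color" (384x512x3 uint8, red, green, blue), "z_map" (384x512 float32, m along the optical axis (not along the pixel's ray), 0 where there is no reading), "K" (3x3 intrinsics, pixels), "camera_from_world" (4x4, takes a point from world to camera coordinates); the wrist camera has in their place "tool_from_camera" (4x4, takes a point from camera to tool coordinates, whose origin is the TCP and whose axes are the flange's). Camera axes: x right, y down, z forward; pixel columns grow to the right and rows downward; lengths in m; the calibration is good to about 2 mm. A picture is of the moment at which its call begins: read the wrist's pose just before it.
- r.close_job(): hands the job in; it is judged then, once.
Trained networks look in a picture, given as the dict that the camera call returned (one of the last four; its "shot" number tells which), for a name from the list of things; names that differ only in an ending like _2 or _b are one class to them, and where a whole thing is asked for, a point or a joint stands for the part that bears it (a point fixed in the world has none). Each returns a list of dicts, best first, with "score" (0 to 1); they miss things now and then, are a little off and sometimes report something else, mostly with a low value. They report only what shows in the picture. A call takes as long as a camera call. They do not tell look-alikes from the thing itself.
- r.look_for(picture, name): "bbox" ([left, top, width, height] in pixels, round what is visible of it).
- r.place_of(picture, name): "at" ([column, row] in pixels: a listed point, or the origin of a listed thing).
The state is a dict: "t": time; "joint_positions": joint angles; "dq": joint speeds; "tau": joint torques, N m; "ee_pos": TCP position; "orientation": TCP orientation; "ft_force": force on the tool from outside, world axes, zero at the start; "torque": the same for the moment, N m; "finger_gap": finger opening in m; "grasp_force": force on a finger pad.
Only numpy, scipy, OpenCV 4.12 (cv2) and the standard library are available. Lean on these libraries where they do the work, as an engineer would, in place of code of your own. Each camera call takes 0.05 s, during which the arm holds its last target. There are 200 camera calls.

## Working session

There is one attempt and no reset: what is moved stays moved. The work goes in short steps, Python scripts to look and compute and a tool call to move; the robot and the scene stay as the last step left them, time stands still between calls to the robot, and variables do not carry over. Pictures are saved under pics/ and viewed, at most 10 in all, crops included, and the job is handed in when it is done.

Besides the shell and the picture viewer there is one more tool, called after "Call:" as name(argument=value, ...), one argument or row to a line, values as JSON. servo_tool: Moves the arm, as the interface text tells. Its arguments: {"type":"object","properties":{"deltas":{"type":"array"},"grip_force":{"type":"number"}},"required":["deltas"]}

```bash
mkdir -p pics
cat > h.py <<'E'
from workcell import r
import numpy as np, cv2
from scipy.spatial.transform import Rotation as R
def Twt(s):
    T=np.eye(4);q=s["orientation"];T[:3,:3]=R.from_quat([q[1],q[2],q[3],q[0]]).as_matrix();T[:3,3]=s["ee_pos"];return T
def shoot(name):
    s=r.observe();p=r.read_camera(name)
    p["W"]=Twt(s)@p["tool_from_camera"] if name=="wrist" else np.linalg.inv(p["camera_from_world"])
    return p
def px(p,uv,z=None,zw=None):
    K=p["K"];d=np.array([(uv[0]-K[0,2])/K[0,0],(uv[1]-K[1,2])/K[1,1],1.]);W=p["W"]
    if zw is not None: z=(zw-W[2,3])/(W[:3,:3]@d)[2]
    if z is None: z=p["z_map"][int(round(uv[1])),int(round(uv[0]))]
    return (W@np.append(d*z,1))[:3]
def cloud(p):
    h,w=p["z_map"].shape;u,v=np.meshgrid(np.arange(w),np.arange(h));K=p["K"];z=p["z_map"]
    c=np.stack([(u-K[0,2])/K[0,0]*z,(v-K[1,2])/K[1,1]*z,z],-1)
    return c@p["W"][:3,:3].T+p["W"][:3,3]
def save(p,n): cv2.imwrite(f"pics/{n}.png",p["color"][:,:,::-1])
E
cat > a.py <<'E'
from h import *
print(r.tip_extent,{k:np.round(v,3).tolist() for k,v in r.observe().items()})
np.set_printoptions(precision=3,suppress=True)
ims=[]
for c in ("top","scene"):
    p=shoot(c); ims.append(p["color"][:,:,::-1])
    print(c,p["W"][:3,3])
    for n in ["tray_grip","tray_base","scale","scale_top","clip0","bowl","measuring_cup","salt_jar","sauce_bottle","spoon"]:
        for o in r.place_of(p,n)[:3]:
            print(n,round(o["score"],2),np.round(o["at"],1),px(p,o["at"]))
    np.save(c+".npy",cloud(p))
cv2.imwrite("pics/a.png",ims[0]);cv2.imwrite("pics/b.png",ims[1])
E
python3 a.py
```

```text
0.017 {'t': 0.0, 'joint_positions': [-1.55, 0.105, 0.096, 1.564, 0.0, 1.353], 'dq': [0.002, 0.001, 0.001, -0.0, -0.001, 0.002], 'tau': [-0.0, -55.693, 50.365, 0.017, -0.0, 0.0], 'ee_pos': [0.142, -0.583, 0.248], 'orientation': [-0.001, 0.993, 0.119, 0.0], 'ft_force': [-0.504, 0.171, -0.811], 'torque': [0.069, 0.03, 0.002], 'grasp_force': 0.0, 'finger_gap': 0.086}
top [ 0.357 -0.006  1.548]
tray_grip 0.78 [342.9 248.1] [ 0.351 -0.244  0.049]
tray_grip 0.59 [337.9 186.6] [ 0.542 -0.231  0.051]
tray_grip 0.58 [308.6 113.2] [ 0.779 -0.141  0.047]
tray_base 0.7 [302.1 121.6] [ 0.75  -0.12   0.053]
tray_base 0.69 [335.3 183.6] [ 0.551 -0.223  0.053]
tray_base 0.57 [340.2 249.9] [ 0.346 -0.242  0.01 ]
scale 0.97 [202.3 180.8] [0.555 0.19  0.078]
scale_top 0.83 [202.4 181.2] [0.554 0.19  0.078]Traceback (most recent call last):
  File "a.py", line 9, in <module>
    for o in r.place_of(p,n)[:3]:
             ~~~~~~~~~~^^^^^
ValueError: it knows: bowl, measuring_cup, salt_jar, sauce_bottle, scale, scale_top, spoon, tray_base, tray_grip
```

```bash
sed -i 's/"clip0",//' a.py; python3 a.py | grep -v "^0.017"
```

```text
top [ 0.357 -0.006  1.548]
tray_grip 0.76 [308.3 113. ] [ 0.778 -0.14   0.053]
tray_grip 0.72 [336.4 187. ] [ 0.541 -0.226  0.053]
tray_grip 0.57 [340.6 251. ] [ 0.342 -0.238  0.043]
tray_base 0.81 [305.  122.4] [ 0.758 -0.133  0.014]
tray_base 0.74 [334.1 187.3] [ 0.541 -0.22   0.045]
tray_base 0.69 [342.8 249.4] [ 0.348 -0.242  0.062]
scale 0.8 [203.5 182. ] [0.551 0.186 0.082]
scale_top 0.62 [203.7 178.2] [0.563 0.186 0.079]
bowl 0.8 [125.3 163.3] [0.621 0.452 0.006]
bowl 0.34 [265.1 218.2] [ 0.441 -0.004  0.069]
measuring_cup 0.88 [261.1 163.6] [0.622 0.01  0.004]
salt_jar 0.74 [261.  215.5] [0.449 0.009 0.077]
sauce_bottle 0.68 [411.5 244.3] [ 0.364 -0.441  0.098]
spoon 0.6 [123.2 244.5] [0.359 0.446 0.016]
scene [1.151 0.774 0.818]
tray_grip 0.97 [165.7 208.4] [ 0.769 -0.138  0.046]
tray_grip 0.96 [251.3 149.3] [ 0.35  -0.247  0.051]
tray_grip 0.65 [204.6 167.8] [ 0.529 -0.295  0.017]
tray_base 0.79 [257.2 159.5] [ 0.344 -0.219  0.018]
tray_base 0.57 [169.6 222.6] [ 0.775 -0.111  0.01 ]
scale 0.74 [291.3 249.2] [0.589 0.232 0.051]
scale_top 0.92 [291.4 235.1] [0.575 0.215 0.081]
bowl 0.68 [341.7 327. ] [0.636 0.461 0.004]
bowl 0.27 [230.2 226.4] [0.644 0.026 0.019]
measuring_cup 0.84 [233.4 226.1] [0.64  0.036 0.025]
salt_jar 0.82 [276.2 199.7] [0.453 0.015 0.021]
sauce_bottle 0.87 [217.1 138.8] [ 0.37  -0.448  0.014]
sauce_bottle 0.6 [207.5 167.7] [ 0.548 -0.243  0.051]
spoon 0.87 [408.1 270.3] [0.368 0.454 0.01 ]
```

View pics/a.png

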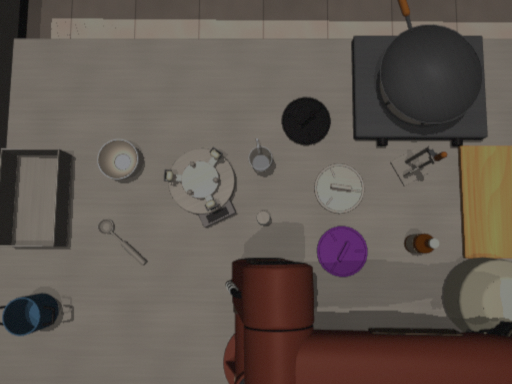

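View pics/b.png

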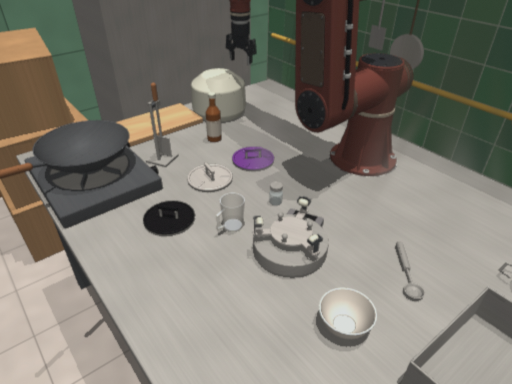

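```bash
cat > b.py <<'E'
from h import *
np.set_printoptions(precision=3,suppress=True)
im=cv2.imread("pics/a.png")
a=cv2.resize(im[150:225,300:380],None,fx=5,fy=5,interpolation=3);b=cv2.resize(im[140:225,160:240],None,fx=5,fy=5,interpolation=3)[:375]
cv2.imwrite("pics/c.png",np.hstack([a,b]))
C=np.load("top.npy");
t=C[150:225,305:375].reshape(-1,3);k=(t[:,2]>.042)&(t[:,2]<.075)&(np.hypot(t[:,0]-.541,t[:,1]+.23)<.06)
q=t[k];print("bar",len(q),q.mean(0),q.max(0)); w,v=np.linalg.eigh(np.cov(q[:,:2].T));print(np.sqrt(w),v[:,1])
k=(t[:,2]>.012)&(np.hypot(t[:,0]-.541,t[:,1]+.23)<.1);q=t[k];print("tray",cv2.minEnclosingCircle(q[:,:2].astype(np.float32)))
t=C[140:230,160:245].reshape(-1,3)
for lo,hi in ((.042,.058),(.06,.1),(.1,.16)):
    q=t[(t[:,2]>lo)&(t[:,2]<hi)];print(lo,len(q),cv2.minEnclosingCircle(q[:,:2].astype(np.float32)),np.median(q,0))
E
python3 b.py
```

```text
bar 83 [ 0.544 -0.239  0.053] [ 0.554 -0.209  0.059]
[0.004 0.018] [0.153 0.988]
tray ((0.5491151809692383, -0.23944346606731415), 0.08478399366140366)
0.042 2088 ((0.542489230632782, 0.19152942299842834), 0.12518958747386932) [0.54  0.193 0.05 ]
0.06 1214 ((0.5584880113601685, 0.19831621646881104), 0.10317126661539078) [0.563 0.196 0.08 ]
0.1 321 ((0.5618321895599365, 0.19786573946475983), 0.10356513410806656) [0.566 0.163 0.119]
```

View pics/c.png

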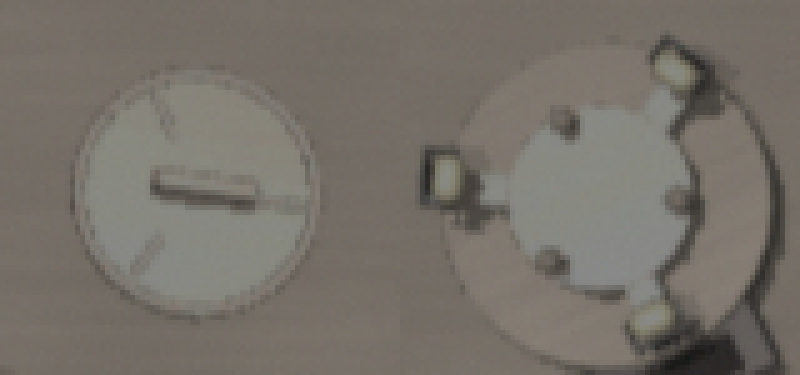

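Candidates in the top view are black (305,121), purple (342,251) and silver (339,188). The crop confirms that the silver one is the aluminium tray. Its bar points right, at a rib. The scale's balls also have one pointing right, so a turn of only about 4° is needed.

```bash
cat >> h.py <<'E'
def plan(pos,yaw,n,s=None):
    """rows in tool axes to reach pos with tool z down, tool x at yaw (deg)"""
    T=Twt(s or r.observe());t0=np.degrees(np.arctan2(T[1,0],T[0,0]));dy=(yaw-t0+180)%360-180
    tgt=R.from_euler("ZX",[yaw,180],degrees=True)
    rel=(R.from_matrix(T[:3,:3]).inv()*tgt).as_rotvec();P=T[:3,3];st=(np.array(pos)-P)/n
    print("yaw",round(t0,2),"->",yaw,"rotvec",np.round(rel,4),"per row",np.round(rel/n,4))
    for i in range(n):
        Q=R.from_matrix(T[:3,:3])*R.from_rotvec(rel*i/n);print(i,np.round(Q.inv().apply(st)*100,2))
E
python3 -c "
from h import *
plan([.544,-.239,.25],81.3,12)"
```

```text
yaw 13.68 -> 81.3 rotvec [ 1.0000e-04  0.0000e+00 -1.1802e+00] per row [ 0.      0.     -0.0983]
0 [ 3.93 -1.99 -0.01]
1 [ 4.11 -1.6  -0.01]
2 [ 4.25 -1.19 -0.01]
3 [ 4.34 -0.76 -0.01]
4 [ 4.4  -0.33 -0.01]
5 [ 4.41  0.1  -0.01]
6 [ 4.38  0.53 -0.01]
7 [ 4.3   0.96 -0.01]
8 [ 4.19  1.38 -0.01]
9 [ 4.03  1.78 -0.01]
10 [ 3.84  2.17 -0.01]
11 [ 3.61  2.54 -0.01]
```

Call:
servo_tool(
  deltas=[
    {"dx": 3.9, "dy": -2.0, "dz": -1.5, "rz": -0.098, "jaw": 1},
    {"dx": 4.1, "dy": -1.6, "dz": -1.5, "rz": -0.098},
    {"dx": 4.25, "dy": -1.2, "dz": -1.5, "rz": -0.098},
    {"dx": 4.35, "dy": -0.75, "dz": -0.5, "rz": -0.098},
    {"dx": 4.4, "dy": -0.35, "rz": -0.098},
    {"dx": 4.4, "dy": 0.1, "rz": -0.098},
    {"dx": 4.4, "dy": 0.5, "rz": -0.098},
    {"dx": 4.3, "dy": 0.95, "rz": -0.098},
    {"dx": 4.2, "dy": 1.4, "rz": -0.098},
    {"dx": 4.0, "dy": 1.8, "rz": -0.098},
    {"dx": 3.85, "dy": 2.15, "dz": 2.0, "rz": -0.098},
    {"dx": 3.6, "dy": 2.55, "dz": 2.5, "rz": -0.098},
  ],
)

```text
invalid input at $.deltas[0]: expected keys dx, dy, dz, rx, ry, rz, jaw
```

Call:
servo_tool(
  deltas=[
    {"dz": 0},
    {"dz": 0},
    {"dz": 0},
  ],
)

```text
invalid input at $.deltas[0]: expected keys dx, dy, dz, rx, ry, rz, jaw
```

```bash
cat > c.py <<'E'
from h import *
np.set_printoptions(precision=4,suppress=True)
s=r.observe();p=shoot("wrist");save(p,"w1");print(s["ee_pos"],s["ft_force"])
for n in ("tray_grip","tray_base"):
    for o in r.place_of(p,n)[:2]: print(n,o["score"],o["at"],px(p,o["at"],zw=.047 if n=="tray_grip" else 0.011))
C=cloud(p).reshape(-1,3);d=np.hypot(C[:,0]-.544,C[:,1]+.239)
q=C[(C[:,2]>.046)&(C[:,2]<.07)&(d<.055)];print("bar",len(q),q.min(0),q.max(0),np.median(q,0))
rc=cv2.minAreaRect((q[:,:2]*1000).astype(np.float32));print(rc)
w,v=np.linalg.eigh(np.cov(q[:,:2].T));print(v[:,1])
q=C[(C[:,2]>.009)&(C[:,2]<.03)&(d<.1)&(d>.06)];print("rim",cv2.minEnclosingCircle(q[:,:2].astype(np.float32)))
E
python3 c.py
```

```text
[ 0.1419 -0.583   0.2483] [-0.095   0.8818  0.1926]Traceback (most recent call last):
  File "c.py", line 7, in <module>
    q=C[(C[:,2]>.046)&(C[:,2]<.07)&(d<.055)];print("bar",len(q),q.min(0),q.max(0),np.median(q,0))
                                                                ~~~~~^^^
    return umr_minimum(a, axis, None, out, keepdims, initial, where)
ValueError: zero-size array to reduction operation minimum which has no identity
```

View pics/w1.png

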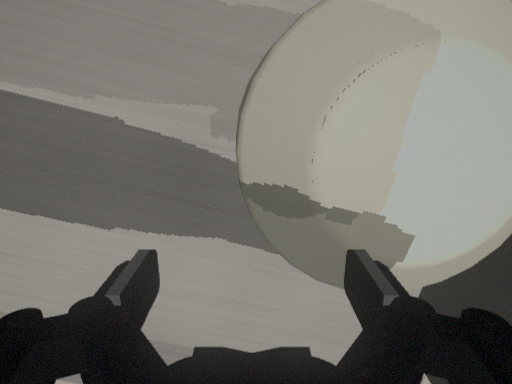

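The move was refused because every row needs all the keys. The wrist picture only shows the start position, with a pale pot at (400,150). I'll resend with full rows.

Call:
servo_tool(
  deltas=[
    {"dx": 0, "dy": 0, "dz": -4, "rx": 0, "ry": 0, "rz": 0, "jaw": 1},
    {"dx": 3.9, "dy": -2.0, "dz": 0, "rx": 0, "ry": 0, "rz": -0.098, "jaw": 1},
    {"dx": 4.1, "dy": -1.6, "dz": 0, "rx": 0, "ry": 0, "rz": -0.098, "jaw": 1},
    {"dx": 4.25, "dy": -1.2, "dz": 0, "rx": 0, "ry": 0, "rz": -0.098, "jaw": 1},
    {"dx": 4.35, "dy": -0.75, "dz": 0, "rx": 0, "ry": 0, "rz": -0.098, "jaw": 1},
    {"dx": 4.4, "dy": -0.35, "dz": 0, "rx": 0, "ry": 0, "rz": -0.098, "jaw": 1},
    {"dx": 4.4, "dy": 0.1, "dz": 0, "rx": 0, "ry": 0, "rz": -0.098, "jaw": 1},
    {"dx": 4.4, "dy": 0.5, "dz": 0, "rx": 0, "ry": 0, "rz": -0.098, "jaw": 1},
    {"dx": 4.3, "dy": 0.95, "dz": 0, "rx": 0, "ry": 0, "rz": -0.098, "jaw": 1},
    {"dx": 4.2, "dy": 1.4, "dz": 0, "rx": 0, "ry": 0, "rz": -0.098, "jaw": 1},
    {"dx": 4.0, "dy": 1.8, "dz": 1, "rx": 0, "ry": 0, "rz": -0.098, "jaw": 1},
    {"dx": 3.85, "dy": 2.15, "dz": 1, "rx": 0, "ry": 0, "rz": -0.098, "jaw": 1},
  ],
)

```text
t: 2.6
ee_pos: [0.5119, -0.2667, 0.2685]
orientation: [0.001, 0.79, 0.613, 0.0]
ft_force: [0.6, -0.7, 0.4]
finger_gap: 0.0853
grasp_force: 0.0
```

Call:
servo_tool(
  deltas=[
    {"dx": 3.6, "dy": 2.55, "dz": 2, "rx": 0, "ry": 0, "rz": -0.1, "jaw": 1},
    {"dx": 0, "dy": 0, "dz": 0, "rx": 0, "ry": 0, "rz": 0, "jaw": 1},
    {"dx": 0, "dy": 0, "dz": 0, "rx": 0, "ry": 0, "rz": 0, "jaw": 1},
  ],
)

```text
t: 2.9
ee_pos: [0.5443, -0.2386, 0.2476]
orientation: [-0.001, 0.759, 0.651, -0.0]
ft_force: [-0.5, 0.5, 0.1]
finger_gap: 0.0854
grasp_force: 0.0
```

```bash
sed -i 's/"w1"/"w2"/' c.py; python3 c.py
```

```text
[ 0.5443 -0.2386  0.2476] [-0.4903  0.5103  0.0795]
tray_grip 0.8 [467.5, 28.5] [ 0.7628 -0.1373  0.047 ]
tray_grip 0.79 [65.4, 207.2] [ 0.3363 -0.2499  0.047 ]
tray_base 0.83 [441.3, 36.2] [ 0.759  -0.1373  0.011 ]
tray_base 0.71 [87.8, 193.9] [ 0.3443 -0.2469  0.011 ]
bar 695 [ 0.5305 -0.2748  0.0469] [ 0.55   -0.2117  0.0575] [ 0.5405 -0.2411  0.055 ]
((540.0001831054688, -243.1749725341797), (63.20323944091797, 11.545612335205078), 81.3769760131836)
[0.1416 0.9899]
rim ((0.5400810837745667, -0.2436613142490387), 0.08037534356117249)
```

View pics/w2.png

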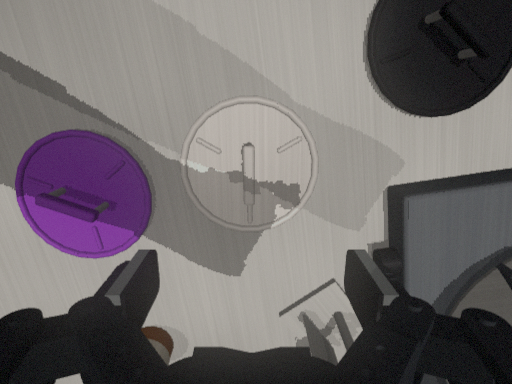

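The silver tray is centred at (250,163), with its bar end pointing at the rib at (250,215). The fit gives a bar centre of (0.540,-0.2433) at 81.4°. Next I descend.

```bash
python3 -c "
from h import *
plan([.540,-.2433,.045],81.4,1)"
```

```text
yaw 81.07 -> 81.4 rotvec [ 0.0009  0.0008 -0.0058] per row [ 0.0009  0.0008 -0.0058]
0 [-0.31 -0.35 20.41]
```

Call:
servo_tool(
  deltas=[
    {"dx": -0.5, "dy": -0.35, "dz": 4, "rx": 0, "ry": 0, "rz": -0.006, "jaw": 1},
    {"dx": 0, "dy": 0, "dz": 4, "rx": 0, "ry": 0, "rz": 0, "jaw": 1},
    {"dx": 0, "dy": 0, "dz": 4, "rx": 0, "ry": 0, "rz": 0, "jaw": 1},
    {"dx": 0, "dy": 0, "dz": 3, "rx": 0, "ry": 0, "rz": 0, "jaw": 1},
    {"dx": 0, "dy": 0, "dz": 2, "rx": 0, "ry": 0, "rz": 0, "jaw": 1},
    {"dx": 0, "dy": 0, "dz": 1.5, "rx": 0, "ry": 0, "rz": 0, "jaw": 1},
    {"dx": 0, "dy": 0, "dz": 1, "rx": 0, "ry": 0, "rz": 0, "jaw": 1},
    {"dx": 0, "dy": 0, "dz": 0.8, "rx": 0, "ry": 0, "rz": 0, "jaw": 1},
    {"dx": 0, "dy": 0, "dz": 0, "rx": 0, "ry": 0, "rz": 0, "jaw": 1},
  ],
)

```text
t: 3.95
ee_pos: [0.5397, -0.2441, 0.045]
orientation: [-0.0, 0.758, 0.653, -0.0]
ft_force: [-0.5, -0.5, 0.2]
finger_gap: 0.0853
grasp_force: 0.0
```

Call:
servo_tool(
  deltas=[
    {"dx": 0, "dy": 0, "dz": 0, "rx": 0, "ry": 0, "rz": 0, "jaw": -1},
    {"dx": 0, "dy": 0, "dz": 0, "rx": 0, "ry": 0, "rz": 0, "jaw": -1},
    {"dx": 0, "dy": 0, "dz": 0, "rx": 0, "ry": 0, "rz": 0, "jaw": -1},
    {"dx": 0, "dy": 0, "dz": 0, "rx": 0, "ry": 0, "rz": 0, "jaw": -1},
    {"dx": 0, "dy": 0, "dz": 0, "rx": 0, "ry": 0, "rz": 0, "jaw": -1},
    {"dx": 0, "dy": 0, "dz": 0, "rx": 0, "ry": 0, "rz": 0, "jaw": -1},
    {"dx": 0, "dy": 0, "dz": 0, "rx": 0, "ry": 0, "rz": 0, "jaw": -1},
    {"dx": 0, "dy": 0, "dz": 0, "rx": 0, "ry": 0, "rz": 0, "jaw": -1},
  ],
  grip_force=60,
)

```text
t: 4.75
ee_pos: [0.5402, -0.244, 0.0457]
orientation: [0.0, 0.757, 0.653, 0.0]
ft_force: [-0.6, 0.4, 3.9]
finger_gap: 0.0109
grasp_force: 59.1
```

Call:
servo_tool(
  deltas=[
    {"dx": 0, "dy": 0, "dz": -0.5, "rx": 0, "ry": 0, "rz": 0, "jaw": -1},
    {"dx": 0, "dy": 0, "dz": -1, "rx": 0, "ry": 0, "rz": 0, "jaw": -1},
    {"dx": 0, "dy": 0, "dz": -2, "rx": 0, "ry": 0, "rz": 0, "jaw": -1},
    {"dx": 0, "dy": 0, "dz": -3, "rx": 0, "ry": 0, "rz": 0, "jaw": -1},
    {"dx": 0, "dy": 0, "dz": -4, "rx": 0, "ry": 0, "rz": 0, "jaw": -1},
    {"dx": 1, "dy": 0, "dz": -4, "rx": 0, "ry": 0, "rz": 0, "jaw": -1},
    {"dx": 3, "dy": 0.3, "dz": -4, "rx": 0, "ry": 0, "rz": 0, "jaw": -1},
    {"dx": 4, "dy": 0.6, "dz": -3, "rx": 0, "ry": 0, "rz": 0, "jaw": -1},
    {"dx": 4, "dy": 0.6, "dz": -3, "rx": 0, "ry": 0, "rz": 0, "jaw": -1},
    {"dx": 4, "dy": 0.6, "dz": -3, "rx": 0, "ry": 0, "rz": 0, "jaw": -1},
    {"dx": 3, "dy": 0.6, "dz": -2, "rx": 0, "ry": 0, "rz": 0, "jaw": -1},
    {"dx": 1.5, "dy": 0.3, "dz": -1, "rx": 0, "ry": 0, "rz": 0, "jaw": -1},
  ],
)

```text
t: 5.95
ee_pos: [0.6002, -0.0438, 0.3525]
orientation: [0.001, 0.757, 0.654, 0.001]
ft_force: [-0.3, -0.8, -3.6]
finger_gap: 0.0111
grasp_force: 58.7
```

Call:
servo_tool(
  deltas=[
    {"dx": 0, "dy": 0, "dz": 0, "rx": 0, "ry": 0, "rz": 0, "jaw": -1},
    {"dx": 0, "dy": 0, "dz": 0, "rx": 0, "ry": 0, "rz": 0, "jaw": -1},
  ],
)

```text
t: 6.15
ee_pos: [0.5995, -0.0465, 0.3495]
orientation: [0.0, 0.757, 0.653, -0.0]
ft_force: [0.3, -0.6, -4.3]
finger_gap: 0.0112
grasp_force: 58.8
```

```bash
cat > d.py <<'E'
from h import *
import sys
np.set_printoptions(precision=4,suppress=True)
s=r.observe();p=shoot("wrist");save(p,sys.argv[1]);print(s["t"],s["ee_pos"],s["ft_force"],s["finger_gap"],s["grasp_force"])
C=cloud(p);np.save("w.npy",C);np.save("wc.npy",p["color"])
for o in r.place_of(p,"scale_top")[:2]: print(o,px(p,o["at"],zw=.05))
E
python3 d.py w3
```

```text
6.15 [ 0.5995 -0.0465  0.3495] [ 0.2986 -0.6088 -4.252 ] 0.01122486063436079 58.76278102397919
```

View pics/w3.png

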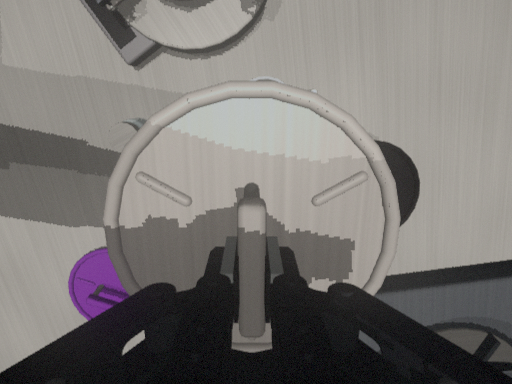

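The tray is held (rim across 105–400). The scale is cut off at the top at (190,20), so I'll tilt the tool to look ahead.

Call:
servo_tool(
  deltas=[
    {"dx": 0, "dy": 0, "dz": 0, "rx": 0, "ry": 0.14, "rz": 0, "jaw": -1},
    {"dx": 0, "dy": 0, "dz": 0, "rx": 0, "ry": 0.14, "rz": 0, "jaw": -1},
    {"dx": 0, "dy": 0, "dz": 0, "rx": 0, "ry": 0.14, "rz": 0, "jaw": -1},
    {"dx": 0, "dy": 0, "dz": 0, "rx": 0, "ry": 0, "rz": 0, "jaw": -1},
    {"dx": 0, "dy": 0, "dz": 0, "rx": 0, "ry": 0, "rz": 0, "jaw": -1},
  ],
)

```text
t: 6.75
ee_pos: [0.5991, -0.048, 0.3485]
orientation: [-0.136, 0.742, 0.638, 0.157]
ft_force: [-0.6, 0.1, -3.1]
finger_gap: 0.0109
grasp_force: 58.8
```

```bash
python3 d.py w4
```

```text
6.75 [ 0.5991 -0.048   0.3485] [-0.6089  0.1131 -3.0935] 0.01089500754539283 58.76052975654602
{'at': [196.6, 81.6], 'score': 0.72} [0.5539 0.1978 0.05  ]
```

View pics/w4.png

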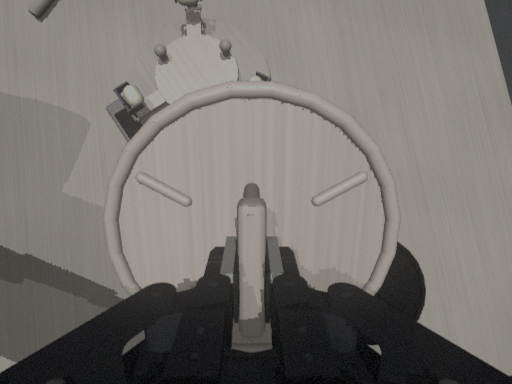

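Two balls show at (161,50) and (225,46), and clip rollers at (132,95), (194,5) and (260,80). I'll fit the scale axis from the depth.

```bash
cat > e.py <<'E'
from h import *
from scipy.optimize import least_squares
np.set_printoptions(precision=4,suppress=True)
C=np.load("w.npy");B=[]
plate=C[58:85,170:220].reshape(-1,3);zp=np.median(plate[:,2]);print("carrier plate z",zp,plate[:,2].std())
for u,v in ((161,50),(225,46)):
    q=C[v-14:v+14,u-12:u+12].reshape(-1,3)
    q=q[(q[:,2]>zp+.004)&(q[:,2]<zp+.04)]
    m=np.median(q,0);q=q[np.linalg.norm(q-m,axis=1)<.014]
    f=least_squares(lambda c:np.linalg.norm(q-c,axis=1)-.008,m-[0,0,.005],loss="soft_l1",f_scale=.001)
    print(len(q),"ball",f.x,"top",q[:,2].max(),f.cost);B.append(f.x)
B=np.array(B);d=B[1]-B[0];print("dist",np.linalg.norm(d[:2]),"(86.6)")
m=B.mean(0);n=np.array([-d[1],d[0]])/np.hypot(*d[:2])
if n[1]>0:n=-n
c=m[:2]+n*.025;print("centre from balls",c)
for b in B: print(np.degrees(np.arctan2(*(b[:2]-c)[::-1])))
# plate and base circles, from wrist and top clouds
def edge(D,lo,hi,r0,rm):
    q=D.reshape(-1,3);k=(q[:,2]>lo)&(q[:,2]<hi)&(np.hypot(q[:,0]-c[0],q[:,1]-c[1])<rm);q=q[k]
    a=np.degrees(np.arctan2(q[:,1]-c[1],q[:,0]-c[0]))//8
    e=np.array([q[a==t][np.argmax(np.hypot(*(q[a==t][:,:2]-c).T))][:2] for t in np.unique(a)])
    f=least_squares(lambda x:np.hypot(e[:,0]-x[0],e[:,1]-x[1])-x[2],[*c,r0],loss="soft_l1",f_scale=.001);return f.x,len(e)
T=np.load("top.npy")
print("top base",edge(T,.044,.056,.105,.115));print("top plate",edge(T,zp-.005,zp+.006,.058,.07))
print("wrist plate",edge(C,zp-.003,zp+.003,.058,.065))
q=T.reshape(-1,3);q=q[(q[:,2]>zp+.012)&(q[:,2]<zp+.08)&(np.hypot(q[:,0]-c[0],q[:,1]-c[1])<.13)]
ang=np.degrees(np.arctan2(q[:,1]-c[1],q[:,0]-c[0]));
for a in (85,-155,-35):
    s=q[np.abs((ang-a+180)%360-180)<25];
    if len(s):print("clip",a,len(s),np.median(s,0),s[:,2].max())
E
python3 e.py
```

```text
carrier plate z 0.08109244066136853 0.028178083110391203
134 ball [0.5169 0.2237 0.0988] top 0.10815785699140118 2.83822133397682e-05
126 ball [0.6034 0.2175 0.0988] top 0.10805040153301915 2.538987489782538e-05
dist 0.0867378993952536 (86.6)
centre from balls [0.5583 0.1956]
145.9199432843346
25.842479099211204
top base (array([0.5607, 0.1985, 0.1043]), 44)
top plate (array([0.5614, 0.1988, 0.0571]), 46)
wrist plate (array([0.5548, 0.2099, 0.0497]), 46)
clip 85 91 [0.5669 0.288  0.1203] 0.12985859489123874
clip -155 86 [0.48   0.1581 0.1203] 0.12808182032282245
clip -35 93 [0.636  0.1477 0.1207] 0.1286923600097425
```

```bash
cat > f.py <<'E'
from h import *
from scipy.optimize import least_squares
np.set_printoptions(precision=4,suppress=True)
s=r.observe();T=Twt(s);C=np.load("w.npy");q=(C.reshape(-1,3)-T[:3,3])@T[:3,:3]
# rim nearest surface: tool z about +.028 (top of rim)
d=np.hypot(q[:,0],q[:,1]);k=(d>.066)&(d<.09)&(q[:,2]>.02)&(q[:,2]<.05);q=q[k]
print(len(q),np.percentile(q[:,2],[2,10,50,90]))
cc=np.array([0,0,.034])  # rim torus fit R=.076 r=.004
def res(x):
    e=q-x;return np.hypot(np.hypot(e[:,0],e[:,1])-.076,e[:,2])-.004
f=least_squares(res,cc,loss="soft_l1",f_scale=.001);print("rim centre in tool",f.x,f.cost)
B=T[:3,:3]@(f.x*[1,1,0])+T[:3,3];print(B-T[:3,3])
plan([.558,.1945,.35],85.9,6)
E
python3 f.py
```

```text
15810 [0.0283 0.029  0.031  0.0335]
rim centre in tool [-0.0022 -0.0003  0.0331] 0.012125710970385385
[-0.0006 -0.0019 -0.0009]
yaw 81.55 -> 85.9 rotvec [ 0.0162 -0.4173 -0.0749] per row [ 0.0027 -0.0695 -0.0125]
0 [ 3.54 -1.27  1.57]
1 [ 3.65 -1.23  1.32]
2 [ 3.75 -1.18  1.06]
3 [ 3.83 -1.13  0.8 ]
4 [ 3.89 -1.08  0.54]
5 [ 3.93 -1.03  0.27]
```

Call:
servo_tool(
  deltas=[
    {"dx": 3.5, "dy": -1.3, "dz": 1.6, "rx": 0.003, "ry": -0.07, "rz": -0.012, "jaw": -1},
    {"dx": 3.65, "dy": -1.2, "dz": 1.3, "rx": 0.003, "ry": -0.07, "rz": -0.012, "jaw": -1},
    {"dx": 3.75, "dy": -1.2, "dz": 1.1, "rx": 0.003, "ry": -0.07, "rz": -0.013, "jaw": -1},
    {"dx": 3.8, "dy": -1.1, "dz": 0.8, "rx": 0.003, "ry": -0.07, "rz": -0.013, "jaw": -1},
    {"dx": 3.9, "dy": -1.1, "dz": 0.5, "rx": 0.002, "ry": -0.07, "rz": -0.013, "jaw": -1},
    {"dx": 3.9, "dy": -1.0, "dz": 0.3, "rx": 0.002, "ry": -0.067, "rz": -0.012, "jaw": -1},
    {"dx": 0, "dy": 0, "dz": 0, "rx": 0, "ry": 0, "rz": 0, "jaw": -1},
    {"dx": 0, "dy": 0, "dz": 0, "rx": 0, "ry": 0, "rz": 0, "jaw": -1},
    {"dx": 0, "dy": 0, "dz": 0, "rx": 0, "ry": 0, "rz": 0, "jaw": -1},
  ],
)

```text
t: 7.75
ee_pos: [0.5581, 0.1936, 0.3499]
orientation: [-0.001, 0.732, 0.681, 0.001]
ft_force: [-0.9, -0.7, -3.6]
finger_gap: 0.0112
grasp_force: 59.0
```

```bash
python3 d.py w5
cat > g.py <<'E'
from h import *
from scipy.optimize import least_squares
np.set_printoptions(precision=4,suppress=True)
s=r.observe();T=Twt(s);C=np.load("w.npy");q=(C.reshape(-1,3)-T[:3,3])@T[:3,:3]
d=np.hypot(q[:,0],q[:,1]);q=q[(d>.066)&(d<.09)&(q[:,2]>.02)&(q[:,2]<.05)]
def res(x):
    e=R.from_rotvec([x[3],x[4],0]).inv().apply(q-x[:3]);return np.hypot(np.hypot(e[:,0],e[:,1])-.076,e[:,2])-.004
f=least_squares(res,[0,0,.034,0,0],loss="soft_l1",f_scale=.001);print("rim",f.x,f.cost)
plan([.558,.195,.19],85.9,1)
E
python3 g.py
```

```text
7.75 [0.5581 0.1936 0.3499] [-0.9198 -0.6844 -3.5655] 0.011169711913192245 58.975122570991516
rim [-0.0004 -0.0006  0.0329 -0.0003 -0.0008] 0.01662695134594705
yaw 85.81 -> 85.9 rotvec [ 0.0005 -0.0027 -0.0016] per row [ 0.0005 -0.0027 -0.0016]
0 [ 0.2  -0.06 15.97]
```

Call:
servo_tool(
  deltas=[
    {"dx": 0.2, "dy": 0, "dz": 3, "rx": 0, "ry": -0.002, "rz": -0.001, "jaw": -1},
    {"dx": 0, "dy": 0, "dz": 4, "rx": 0, "ry": 0, "rz": 0, "jaw": -1},
    {"dx": 0, "dy": 0, "dz": 4, "rx": 0, "ry": 0, "rz": 0, "jaw": -1},
    {"dx": 0, "dy": 0, "dz": 3, "rx": 0, "ry": 0, "rz": 0, "jaw": -1},
    {"dx": 0, "dy": 0, "dz": 2, "rx": 0, "ry": 0, "rz": 0, "jaw": -1},
    {"dx": 0, "dy": 0, "dz": 1, "rx": 0, "ry": 0, "rz": 0, "jaw": -1},
    {"dx": 0, "dy": 0, "dz": 0.6, "rx": 0, "ry": 0, "rz": 0, "jaw": -1},
    {"dx": 0, "dy": 0, "dz": 0, "rx": 0, "ry": 0, "rz": 0, "jaw": -1},
    {"dx": 0, "dy": 0, "dz": 0, "rx": 0, "ry": 0, "rz": 0, "jaw": -1},
    {"dx": 0, "dy": 0, "dz": 0, "rx": 0, "ry": 0, "rz": 0, "jaw": -1},
  ],
)

```text
t: 8.85
ee_pos: [0.559, 0.1958, 0.1748]
orientation: [0.0, 0.732, 0.682, 0.001]
ft_force: [0.0, 0.5, -2.1]
finger_gap: 0.0107
grasp_force: 58.9
```

```bash
cat > st.py <<'E'
from h import *
np.set_printoptions(precision=4,suppress=True)
s=r.observe();T=Twt(s);F=np.array(s["ft_force"])
print(s["t"],s["ee_pos"],"F",F,"tool F",T[:3,:3].T@F,"M",T[:3,:3].T@s["torque"],list(s.keys()))
E
python3 st.py
```

```text
8.85 [0.559  0.1958 0.1748] F [ 0.0224  0.5416 -2.0854] tool F [ 0.5395 -0.0197  2.086 ] M [-0.0147  0.0257  0.0799] ['t', 'joint_positions', 'dq', 'tau', 'ee_pos', 'orientation', 'ft_force', 'torque', 'grasp_force', 'finger_gap']
```

Call:
servo_tool(
  deltas=[
    {"dx": 0, "dy": 0, "dz": 0.2, "rx": 0, "ry": 0, "rz": 0, "jaw": -1},
    {"dx": 0, "dy": 0, "dz": 0.2, "rx": 0, "ry": 0, "rz": 0, "jaw": -1},
    {"dx": 0, "dy": 0, "dz": 0.2, "rx": 0, "ry": 0, "rz": 0, "jaw": -1},
    {"dx": 0, "dy": 0, "dz": 0.2, "rx": 0, "ry": 0, "rz": 0, "jaw": -1},
    {"dx": 0, "dy": 0, "dz": 0.2, "rx": 0, "ry": 0, "rz": 0, "jaw": -1},
    {"dx": 0, "dy": 0, "dz": 0, "rx": 0, "ry": 0, "rz": 0, "jaw": -1},
    {"dx": 0, "dy": 0, "dz": 0, "rx": 0, "ry": 0, "rz": 0, "jaw": -1},
  ],
)

```text
t: 9.55
ee_pos: [0.5583, 0.1958, 0.1635]
orientation: [-0.0, 0.732, 0.682, 0.0]
ft_force: [-0.6, 0.0, -3.1]
finger_gap: 0.0107
grasp_force: 59.0
```

Call:
servo_tool(
  deltas=[
    {"dx": 0, "dy": 0, "dz": 0.1, "rx": 0, "ry": 0, "rz": 0, "jaw": -1},
    {"dx": 0, "dy": 0, "dz": 0.1, "rx": 0, "ry": 0, "rz": 0, "jaw": -1},
    {"dx": 0, "dy": 0, "dz": 0.1, "rx": 0, "ry": 0, "rz": 0, "jaw": -1},
    {"dx": 0, "dy": 0, "dz": 0.1, "rx": 0, "ry": 0, "rz": 0, "jaw": -1},
    {"dx": 0, "dy": 0, "dz": 0, "rx": 0, "ry": 0, "rz": 0, "jaw": -1},
    {"dx": 0, "dy": 0, "dz": 0, "rx": 0, "ry": 0, "rz": 0, "jaw": -1},
  ],
)

```text
t: 10.15
ee_pos: [0.5583, 0.1958, 0.1595]
orientation: [-0.0, 0.732, 0.682, 0.0]
ft_force: [-0.2, 0.2, -2.8]
finger_gap: 0.0109
grasp_force: 59.0
```

```bash
python3 st.py
```

```text
10.15 [0.5583 0.1958 0.1595] F [-0.1759  0.1718 -2.7983] tool F [ 0.1569 -0.1874  2.7985] M [ 0.027  -0.0256  0.0105] ['t', 'joint_positions', 'dq', 'tau', 'ee_pos', 'orientation', 'ft_force', 'torque', 'grasp_force', 'finger_gap']
```

Call:
servo_tool(
  deltas=[
    {"dx": 0, "dy": 0, "dz": 0.1, "rx": 0, "ry": 0, "rz": 0, "jaw": -1},
    {"dx": 0, "dy": 0, "dz": 0.1, "rx": 0, "ry": 0, "rz": 0, "jaw": -1},
    {"dx": 0, "dy": 0, "dz": 0.1, "rx": 0, "ry": 0, "rz": 0, "jaw": -1},
    {"dx": 0, "dy": 0, "dz": 0, "rx": 0, "ry": 0, "rz": 0, "jaw": -1},
    {"dx": 0, "dy": 0, "dz": 0, "rx": 0, "ry": 0, "rz": 0, "jaw": -1},
  ],
)

```text
t: 10.65
ee_pos: [0.5585, 0.1956, 0.1568]
orientation: [0.0, 0.732, 0.682, 0.0]
ft_force: [-1.1, -2.9, -0.1]
finger_gap: 0.011
grasp_force: 59.5
```

```bash
sed -i 's/,list(s.keys())//' st.py; python3 st.py
```

```text
10.65 [0.5585 0.1956 0.1568] F [-1.0832 -2.9243 -0.0639] tool F [-2.9935 -0.8739  0.0622] M [ 0.1228 -0.477   0.0113]
```

Call:
servo_tool(
  deltas=[
    {"dx": -0.1, "dy": 0, "dz": 0, "rx": 0, "ry": 0, "rz": 0, "jaw": -1},
    {"dx": -0.05, "dy": -0.03, "dz": 0, "rx": 0, "ry": 0, "rz": 0, "jaw": -1},
    {"dx": 0, "dy": 0, "dz": 0, "rx": 0, "ry": 0, "rz": 0, "jaw": -1},
    {"dx": 0, "dy": 0, "dz": 0, "rx": 0, "ry": 0, "rz": 0, "jaw": -1},
  ],
)

```text
t: 11.05
ee_pos: [0.5583, 0.1948, 0.1569]
orientation: [-0.0, 0.732, 0.682, 0.001]
ft_force: [2.6, 4.2, 1.4]
finger_gap: 0.011
grasp_force: 59.7
```

```bash
python3 st.py
```

```text
11.05 [0.5583 0.1948 0.1569] F [2.5742 4.1516 1.3889] tool F [ 4.3246  2.2777 -1.379 ] M [-0.2933  0.7971 -0.0141]
```

Call:
servo_tool(
  deltas=[
    {"dx": 0.08, "dy": 0.03, "dz": 0, "rx": 0, "ry": 0, "rz": 0, "jaw": -1},
    {"dx": 0, "dy": 0, "dz": 0.1, "rx": 0, "ry": 0, "rz": 0, "jaw": -1},
    {"dx": 0, "dy": 0, "dz": 0, "rx": 0, "ry": 0, "rz": 0, "jaw": -1},
    {"dx": 0, "dy": 0, "dz": 0, "rx": 0, "ry": 0, "rz": 0, "jaw": -1},
  ],
)

```text
t: 11.45
ee_pos: [0.5585, 0.1951, 0.1563]
orientation: [0.0, 0.732, 0.682, 0.001]
ft_force: [-1.3, 2.2, 6.3]
finger_gap: 0.0109
grasp_force: 60.6
```

```bash
python3 st.py
```

```text
11.45 [0.5585 0.1951 0.1563] F [-1.2737  2.2473  6.3259] tool F [ 2.1561 -1.4238 -6.3257] M [ 0.2434  0.3546 -0.0179]
```

Call:
servo_tool(
  deltas=[
    {"dx": 0.04, "dy": -0.02, "dz": 0.1, "rx": 0, "ry": 0, "rz": 0, "jaw": -1},
    {"dx": 0, "dy": 0, "dz": 0.1, "rx": 0, "ry": 0, "rz": 0, "jaw": -1},
    {"dx": 0, "dy": 0, "dz": 0, "rx": 0, "ry": 0, "rz": 0, "jaw": -1},
    {"dx": 0, "dy": 0, "dz": 0, "rx": 0, "ry": 0, "rz": 0, "jaw": -1},
  ],
)

```text
t: 11.85
ee_pos: [0.5586, 0.1952, 0.1544]
orientation: [0.0, 0.732, 0.682, 0.001]
ft_force: [0.0, 0.8, 6.6]
finger_gap: 0.0107
grasp_force: 60.4
```

```bash
python3 st.py
```

```text
11.85 [0.5586 0.1952 0.1544] F [0.0441 0.8345 6.5574] tool F [ 0.8367 -0.006  -6.5573] M [-0.0079  0.1139 -0.0272]
```

Well centred. I'll keep going down in small steps.

Call:
servo_tool(
  deltas=[
    {"dx": 0.02, "dy": 0, "dz": 0.1, "rx": 0, "ry": 0, "rz": 0, "jaw": -1},
    {"dx": 0, "dy": 0, "dz": 0.1, "rx": 0, "ry": 0, "rz": 0, "jaw": -1},
    {"dx": 0, "dy": 0, "dz": 0, "rx": 0, "ry": 0, "rz": 0, "jaw": -1},
    {"dx": 0, "dy": 0, "dz": 0, "rx": 0, "ry": 0, "rz": 0, "jaw": -1},
  ],
)

```text
t: 12.25
ee_pos: [0.5581, 0.1954, 0.1513]
orientation: [-0.0, 0.732, 0.682, 0.0]
ft_force: [1.4, -0.6, 1.8]
finger_gap: 0.0106
grasp_force: 59.6
```

```bash
python3 st.py
```

```text
12.25 [0.5581 0.1954 0.1513] F [ 1.4177 -0.6137  1.7835] tool F [-0.5117  1.4575 -1.7837] M [-0.4069 -0.0812  0.0534]
```

Call:
servo_tool(
  deltas=[
    {"dx": 0, "dy": 0.04, "dz": 0.1, "rx": 0, "ry": 0, "rz": 0, "jaw": -1},
    {"dx": 0, "dy": 0, "dz": 0.05, "rx": 0, "ry": 0, "rz": 0, "jaw": -1},
    {"dx": 0, "dy": 0, "dz": 0, "rx": 0, "ry": 0, "rz": 0, "jaw": -1},
    {"dx": 0, "dy": 0, "dz": 0, "rx": 0, "ry": 0, "rz": 0, "jaw": -1},
  ],
)

```text
t: 12.65
ee_pos: [0.5581, 0.1956, 0.1493]
orientation: [-0.001, 0.732, 0.682, -0.0]
ft_force: [1.0, -0.8, -4.2]
finger_gap: 0.0108
grasp_force: 58.9
```

```bash
python3 st.py
```

```text
12.65 [0.5581 0.1956 0.1493] F [ 1.0328 -0.813  -4.1704] tool F [-0.7398  1.0927  4.1688] M [-0.3339 -0.1551  0.028 ]
```

Call:
servo_tool(
  deltas=[
    {"dx": -0.02, "dy": 0.03, "dz": 0.1, "rx": 0, "ry": 0, "rz": 0, "jaw": -1},
    {"dx": 0, "dy": 0, "dz": 0.1, "rx": 0, "ry": 0, "rz": 0, "jaw": -1},
    {"dx": 0, "dy": 0, "dz": 0, "rx": 0, "ry": 0, "rz": 0, "jaw": -1},
    {"dx": 0, "dy": 0, "dz": 0, "rx": 0, "ry": 0, "rz": 0, "jaw": -1},
  ],
)

```text
t: 13.05
ee_pos: [0.5583, 0.1955, 0.1474]
orientation: [-0.001, 0.732, 0.682, -0.0]
ft_force: [-0.8, -1.4, -7.3]
finger_gap: 0.011
grasp_force: 58.5
```

```bash
python3 st.py
```

```text
13.05 [0.5583 0.1955 0.1474] F [-0.7979 -1.4092 -7.2897] tool F [-1.4668 -0.6879  7.2896] M [ 0.0565 -0.0314  0.0631]
```

The clips are now pulling down, so the tray is past the snap. I'll lower it gently onto the balls.

Call:
servo_tool(
  deltas=[
    {"dx": -0.03, "dy": 0, "dz": 0.08, "rx": 0, "ry": 0, "rz": 0, "jaw": -1},
    {"dx": 0, "dy": 0, "dz": 0.07, "rx": 0, "ry": 0, "rz": 0, "jaw": -1},
    {"dx": 0, "dy": 0, "dz": 0, "rx": 0, "ry": 0, "rz": 0, "jaw": -1},
    {"dx": 0, "dy": 0, "dz": 0, "rx": 0, "ry": 0, "rz": 0, "jaw": -1},
  ],
)

```text
t: 13.45
ee_pos: [0.5585, 0.1953, 0.1462]
orientation: [-0.001, 0.732, 0.682, 0.0]
ft_force: [0.3, 2.2, -8.2]
finger_gap: 0.011
grasp_force: 58.3
```

```bash
python3 st.py
```

```text
13.45 [0.5585 0.1953 0.1462] F [ 0.3337  2.2145 -8.2036] tool F [2.2257 0.1819 8.2053] M [0.1694 0.1577 0.0243]
```

Call:
servo_tool(
  deltas=[
    {"dx": 0.03, "dy": 0, "dz": 0.05, "rx": 0, "ry": 0, "rz": 0, "jaw": -1},
    {"dx": 0, "dy": 0, "dz": 0.05, "rx": 0, "ry": 0, "rz": 0, "jaw": -1},
    {"dx": 0, "dy": 0, "dz": 0, "rx": 0, "ry": 0, "rz": 0, "jaw": -1},
    {"dx": 0, "dy": 0, "dz": 0, "rx": 0, "ry": 0, "rz": 0, "jaw": -1},
  ],
)

```text
t: 13.85
ee_pos: [0.5587, 0.1954, 0.1453]
orientation: [-0.0, 0.732, 0.682, 0.0]
ft_force: [-1.0, -1.0, -8.3]
finger_gap: 0.0113
grasp_force: 58.3
```

```bash
python3 st.py
```

```text
13.85 [0.5587 0.1954 0.1453] F [-1.0076 -1.012  -8.3182] tool F [-1.0853 -0.9304  8.318 ] M [ 0.1688 -0.1323 -0.0125]
```

Call:
servo_tool(
  deltas=[
    {"dx": -0.01, "dy": 0, "dz": 0.05, "rx": 0, "ry": 0, "rz": 0, "jaw": -1},
    {"dx": 0, "dy": 0, "dz": 0.05, "rx": 0, "ry": 0, "rz": 0, "jaw": -1},
    {"dx": 0, "dy": 0, "dz": 0, "rx": 0, "ry": 0, "rz": 0, "jaw": -1},
    {"dx": 0, "dy": 0, "dz": 0, "rx": 0, "ry": 0, "rz": 0, "jaw": -1},
  ],
)

```text
t: 14.25
ee_pos: [0.5587, 0.1954, 0.1446]
orientation: [-0.0, 0.732, 0.682, 0.0]
ft_force: [-2.0, 0.3, -5.3]
finger_gap: 0.0114
grasp_force: 58.6
```

```bash
python3 st.py
```

```text
14.25 [0.5587 0.1954 0.1446] F [-1.9839  0.3249 -5.2896] tool F [ 0.1801 -2.0015  5.2899] M [ 0.463  -0.1025  0.0941]
```

Call:
servo_tool(
  deltas=[
    {"dx": 0, "dy": -0.04, "dz": 0.03, "rx": 0, "ry": 0, "rz": 0, "jaw": -1},
    {"dx": 0, "dy": 0, "dz": 0.02, "rx": 0, "ry": 0, "rz": 0, "jaw": -1},
    {"dx": 0, "dy": 0, "dz": 0, "rx": 0, "ry": 0, "rz": 0, "jaw": -1},
    {"dx": 0, "dy": 0, "dz": 0, "rx": 0, "ry": 0, "rz": 0, "jaw": -1},
  ],
)

```text
t: 14.65
ee_pos: [0.5586, 0.1954, 0.1443]
orientation: [-0.0, 0.732, 0.682, 0.0]
ft_force: [-1.7, -0.7, -3.0]
finger_gap: 0.011
grasp_force: 59.0
```

```bash
python3 st.py
```

```text
14.65 [0.5586 0.1954 0.1443] F [-1.6522 -0.7156 -2.9865] tool F [-0.8327 -1.5992  2.985 ] M [ 0.3398 -0.1757  0.1048]
```

Call:
servo_tool(
  deltas=[
    {"dx": 0, "dy": 0, "dz": 0, "rx": 0, "ry": 0, "rz": 0, "jaw": -0.6},
    {"dx": 0, "dy": 0, "dz": 0, "rx": 0, "ry": 0, "rz": 0, "jaw": -0.4},
    {"dx": 0, "dy": 0, "dz": 0, "rx": 0, "ry": 0, "rz": 0, "jaw": 0},
    {"dx": 0, "dy": 0, "dz": 0, "rx": 0, "ry": 0, "rz": 0, "jaw": 0},
    {"dx": 0, "dy": 0, "dz": 0, "rx": 0, "ry": 0, "rz": 0, "jaw": 0},
    {"dx": 0, "dy": 0, "dz": -1, "rx": 0, "ry": 0, "rz": 0, "jaw": 0},
    {"dx": 0, "dy": 0, "dz": -2, "rx": 0, "ry": 0, "rz": 0, "jaw": 0},
    {"dx": 0, "dy": 0, "dz": -3, "rx": 0, "ry": 0, "rz": 0, "jaw": 0},
    {"dx": 0, "dy": 0, "dz": -3, "rx": 0, "ry": 0, "rz": 0, "jaw": 0},
    {"dx": 0, "dy": 0, "dz": -3, "rx": 0, "ry": 0, "rz": 0, "jaw": 0},
    {"dx": 0, "dy": 0, "dz": 0, "rx": 0, "ry": 0, "rz": 0, "jaw": 0},
    {"dx": 0, "dy": 0, "dz": 0, "rx": 0, "ry": 0, "rz": 0, "jaw": 0},
  ],
)

```text
t: 15.85
ee_pos: [0.5589, 0.1954, 0.2652]
orientation: [0.0, 0.732, 0.682, 0.001]
ft_force: [-0.2, 0.4, -0.9]
finger_gap: 0.0429
grasp_force: 0.0
```

```bash
python3 d.py w6
cat > k.py <<'E'
from h import *
from scipy.optimize import least_squares
np.set_printoptions(precision=4,suppress=True)
C=np.load("w.npy").reshape(-1,3);c=np.array([.5586,.1955])
d=np.hypot(*(C[:,:2]-c).T)
f=C[(d<.066)&(C[:,2]>.1)&(C[:,2]<.118)];A=np.c_[f[:,:2]-c,np.ones(len(f))];m=np.median(f[:,2])
g=least_squares(lambda x:A@x-f[:,2],[0,0,m],loss="soft_l1",f_scale=.001).x;print("floor tilt,z",g,len(f))
q=C[(d>.068)&(d<.084)&(C[:,2]>.095)&(C[:,2]<.125)]
def res(x):
    e=R.from_rotvec([x[3],x[4],0]).inv().apply(q-x[:3]);return np.hypot(np.hypot(e[:,0],e[:,1])-.076,e[:,2])-.004
f=least_squares(res,[*c,.111,0,0],loss="soft_l1",f_scale=.001);print("rim",f.x,len(q))
b=C[(d<.04)&(C[:,2]>.14)&(C[:,2]<.17)];print("bar",cv2.minAreaRect((b[:,:2]*1000).astype(np.float32)),np.median(b[:,2]))
E
python3 k.py
```

```text
15.85 [0.5589 0.1954 0.2652] [-0.2161  0.4063 -0.9432] 0.042920125108473005 0.0
floor tilt,z [0.0004 0.0003 0.1107] 14711
rim [ 0.5582  0.1953  0.111  -0.0014 -0.0008] 7202
bar ((557.9876098632812, 196.10171508789062), (63.09547424316406, 11.953545570373535), 86.12029266357422) 0.15333059458774376
```

View pics/w6.png

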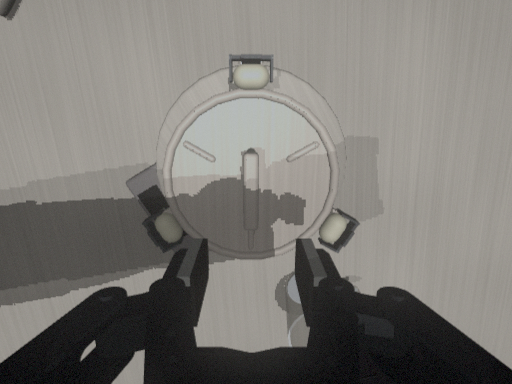

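The tray is level: the tilt is under 0.002 rad and all three rollers, at (252,75), (168,228) and (337,228), lie over the rim. A light press with closed fingers will confirm it's home.

Call:
servo_tool(
  deltas=[
    {"dx": 0, "dy": 0, "dz": 2, "rx": 0, "ry": 0, "rz": 0, "jaw": -1},
    {"dx": 0, "dy": 0, "dz": 2, "rx": 0, "ry": 0, "rz": 0, "jaw": -1},
    {"dx": 0, "dy": 0, "dz": 2, "rx": 0, "ry": 0, "rz": 0, "jaw": -1},
    {"dx": 0, "dy": 0, "dz": 1.5, "rx": 0, "ry": 0, "rz": 0, "jaw": -1},
    {"dx": 0, "dy": 0, "dz": 1, "rx": 0, "ry": 0, "rz": 0, "jaw": -1},
    {"dx": 0, "dy": 0, "dz": 0.4, "rx": 0, "ry": 0, "rz": 0, "jaw": -1},
    {"dx": 0, "dy": 0, "dz": 0, "rx": 0, "ry": 0, "rz": 0, "jaw": -1},
    {"dx": 0, "dy": 0, "dz": 0, "rx": 0, "ry": 0, "rz": 0, "jaw": -1},
  ],
  grip_force=20,
)

```text
t: 16.75
ee_pos: [0.5588, 0.1955, 0.1758]
orientation: [0.0, 0.732, 0.682, 0.001]
ft_force: [-0.3, 0.7, 0.3]
finger_gap: 0.0001
grasp_force: 0.0
```

Call:
servo_tool(
  deltas=[
    {"dx": 0, "dy": 0, "dz": 0.1, "rx": 0, "ry": 0, "rz": 0, "jaw": -1},
    {"dx": 0, "dy": 0, "dz": 0.1, "rx": 0, "ry": 0, "rz": 0, "jaw": -1},
    {"dx": 0, "dy": 0, "dz": 0, "rx": 0, "ry": 0, "rz": 0, "jaw": -1},
    {"dx": 0, "dy": 0, "dz": 0, "rx": 0, "ry": 0, "rz": 0, "jaw": -1},
  ],
)

```text
t: 17.15
ee_pos: [0.5584, 0.1954, 0.1731]
orientation: [-0.0, 0.732, 0.682, 0.0]
ft_force: [0.4, 0.3, -0.0]
finger_gap: -0.0
grasp_force: 0.0
```

Call:
servo_tool(
  deltas=[
    {"dx": 0, "dy": 0, "dz": 0.1, "rx": 0, "ry": 0, "rz": 0, "jaw": -1},
    {"dx": 0, "dy": 0, "dz": 0.1, "rx": 0, "ry": 0, "rz": 0, "jaw": -1},
    {"dx": 0, "dy": 0, "dz": 0.05, "rx": 0, "ry": 0, "rz": 0, "jaw": -1},
    {"dx": 0, "dy": 0, "dz": 0, "rx": 0, "ry": 0, "rz": 0, "jaw": -1},
    {"dx": 0, "dy": 0, "dz": 0, "rx": 0, "ry": 0, "rz": 0, "jaw": -1},
  ],
)

```text
t: 17.65
ee_pos: [0.5583, 0.1954, 0.1705]
orientation: [-0.0, 0.732, 0.682, 0.0]
ft_force: [0.1, 0.3, 0.3]
finger_gap: -0.0
grasp_force: 0.0
```

Call:
servo_tool(
  deltas=[
    {"dx": 0, "dy": 0, "dz": 0.05, "rx": 0, "ry": 0, "rz": 0, "jaw": -1},
    {"dx": 0, "dy": 0, "dz": 0.05, "rx": 0, "ry": 0, "rz": 0, "jaw": -1},
    {"dx": 0, "dy": 0, "dz": 0.05, "rx": 0, "ry": 0, "rz": 0, "jaw": -1},
    {"dx": 0, "dy": 0, "dz": 0, "rx": 0, "ry": 0, "rz": 0, "jaw": -1},
    {"dx": 0, "dy": 0, "dz": 0, "rx": 0, "ry": 0, "rz": 0, "jaw": -1},
  ],
)

```text
t: 18.15
ee_pos: [0.5584, 0.1954, 0.1692]
orientation: [-0.0, 0.732, 0.682, 0.0]
ft_force: [-1.1, -0.8, 4.1]
finger_gap: 0.0001
grasp_force: 1.6
```

Call:
servo_tool(
  deltas=[
    {"dx": 0, "dy": 0, "dz": 0.05, "rx": 0, "ry": 0, "rz": 0, "jaw": -1},
    {"dx": 0, "dy": 0, "dz": 0.05, "rx": 0, "ry": 0, "rz": 0, "jaw": -1},
    {"dx": 0, "dy": 0, "dz": 0, "rx": 0, "ry": 0, "rz": 0, "jaw": -1},
    {"dx": 0, "dy": 0, "dz": 0, "rx": 0, "ry": 0, "rz": 0, "jaw": -1},
  ],
)

```text
t: 18.55
ee_pos: [0.5586, 0.1954, 0.1691]
orientation: [0.0, 0.732, 0.682, 0.001]
ft_force: [-3.9, -0.4, 8.5]
finger_gap: -0.0003
grasp_force: 4.6
```

Pressing at 8.5 N doesn't move the tray any further, so it is rigid on the balls. I'll retreat and check.

Call:
servo_tool(
  deltas=[
    {"dx": 0, "dy": 0, "dz": -0.5, "rx": 0, "ry": 0, "rz": 0, "jaw": -1},
    {"dx": 0, "dy": 0, "dz": -2, "rx": 0, "ry": 0, "rz": 0, "jaw": -1},
    {"dx": 0, "dy": 0, "dz": -3, "rx": 0, "ry": 0, "rz": 0, "jaw": -1},
    {"dx": 0, "dy": 0, "dz": -3, "rx": 0, "ry": 0, "rz": 0, "jaw": -1},
    {"dx": 0, "dy": 0, "dz": -2, "rx": 0, "ry": 0, "rz": 0, "jaw": -1},
    {"dx": 0, "dy": 0, "dz": 0, "rx": 0, "ry": 0, "rz": 0, "jaw": -1},
    {"dx": 0, "dy": 0, "dz": 0, "rx": 0, "ry": 0, "rz": 0, "jaw": -1},
  ],
)

```text
t: 19.25
ee_pos: [0.5586, 0.1953, 0.2728]
orientation: [-0.0, 0.732, 0.682, 0.0]
ft_force: [-0.2, -0.5, -1.6]
finger_gap: 0.0001
grasp_force: 0.0
```

```bash
python3 d.py w7; python3 k.py
```

```text
19.25 [0.5586 0.1953 0.2728] [-0.1742 -0.4669 -1.6275] 9.118887470506743e-05 0.0
floor tilt,z [ 0.0006 -0.0001  0.1108] 13873
rim [ 0.5582  0.1952  0.111  -0.0026 -0.0011] 6498
bar ((557.7574462890625, 196.2352752685547), (63.09205627441406, 11.781770706176758), 86.14964294433594) 0.1533294401632387
```

The tray is level and hasn't moved, so I'm handing the job in.

```bash
python3 -c "
from workcell import r
print(r.close_job())"
```

```text
the job is handed in; nothing more can be done
None
```

The aluminium tray is back on the portion scale, level on its three balls with all three clips over its rim; I let go of it and handed the job in at about 19 s of the 48 s allowed.

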